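# Lay out steel flats on the weld stand and hold them down

## Robot

A 7-joint arm with a two-finger parallel gripper is mounted at the origin on the work surface. World frame = base frame: x ahead of the robot, y to its left, z up, the work surface at z = 0. Lengths are in mm, angles in rad, forces in N, time in s.
With the tool pointing down it reaches from about 350 to 900 mm from the base axis. Payload 8.1 kg.
Tool frame: the origin (TCP) lies on the centre line of the jaws, within the pads' length; the fingertips stand 17 mm ahead of it and the grasp point (between the pads) lies 2 mm behind it; z points along the fingers, y is the line along which they close (so a half turn about z gives the same grasp; the last joint's range is limited). The gripper opens to 85 mm and grips with 20 to 120 N. Pads are 22 mm wide; open, the fingers measure 114 mm over their backs; the gripper's body (76 mm by 85 mm) begins 54 mm behind the grasp point. The pads swing forward as they close: fully open they stand 13 mm farther back than shut.
Start: joints at [1.19, 0.434, 0.025, 1.573, -0.012, 1.134, -0.075], TCP at [171.376, -601.058, 248.323] pointing down, gripper open.
Joint ranges: [-2.62, 2.62], [-0.44, 2.09], [-1.27, 1.32], [0.08, 2.57], [-1.32, 4.46], [0.12, 2], [-2.74, 2.74]. Speed limits (rad/s): [2.22, 2.22, 3.01, 3.01, 3.14, 3.14, 3.14].

## Interface

Orientations are given as a rotation vector (axis times angle).
In Python, from bench import status, camera, camera_info, env, boxes_of gives the robot as it stands. The module is installed in compiled form; this text tells all that it offers.
- The arm moves only by the tool play_rows, never from a script. Its argument "series" is one flat list of numbers, 5 for each row, row after row: the finger opening in m, from 0 to 0.0854, then the shift along the world's x, y, z in m, then the turn about the world's z in rad. In form: [fingers, dx, dy, dz, spin, fingers, dx, dy, dz, spin, ...]. A call has 1 to 20 rows; each row shifts and turns the commanded pose from where the row before left it; what a row does not reach is not made up. A row lasts 1/8 s, in which the tool goes at most 62.5 mm and 10.7 degrees, less where a joint would pass 70% of its speed; a pose out of reach is approached as far as the arm can. A call with a gripper value outside its range is refused whole. The fingers move at their own pace and stop on an object; "newtons" is the grip in N (left out, the last holds). Time passes only in rows, so rows that do not move let the fingers close. It gives the time, the measured TCP pose, the force and the opening at its end, in the units of the state.
- status.state(): the state, without advancing time (a new reading comes with each control period).
- camera(name): name is "side" or "top" or "wrist"; returns the picture (480x640x3 uint8, red, green, blue); there is no depth.
- camera_info(name): a dict with "fx", "fy", "cx", "cy" (pixels), "R" (3x3) and "t" (3): a world point X has camera coordinates R X + t; the wrist camera has in their place "T_tool_cam" (4x4, takes a point from camera to tool coordinates, whose origin is the TCP and whose axes are the flange's). Camera axes: x right, y down, z forward; pixel columns grow to the right and rows downward; lengths in mm; the calibration is good to about 2 mm. A picture is of the moment at which its call begins: read the wrist's pose just before it. camera_info takes no time and is no camera call.
- env.hand_in(): hands the job in, once; it reports no verdict.
Trained networks look in the newest picture that a camera, given by its name, has taken for a name from the list of things; names that differ only in an ending like _2 or _b are one class to them, and where a whole thing is asked for, a point or a joint stands for the part that bears it (a point fixed in the world has none). Each returns a list of dicts, best first, with "conf" (0 to 1); they miss things now and then, are a little off and sometimes report something else, mostly with a low value. They report only what shows in the picture. A call takes as long as a camera call. They do not tell look-alikes from the thing itself.
- boxes_of(camera, target): "point" ([x, y, z] in mm, in the coordinates of the camera as it stood for that picture, good to about 4 mm: the middle of the surface that is visible of it).
The state is a dict: "clock": time; "joint_pos": joint angles; "joint_vel": joint speeds; "effort": joint torques, N m; "position": TCP position; "tool_rot": TCP orientation; "wrist_force": force on the tool from outside, world axes, zero at the start; "torque": the same for the moment, N m; "width": finger opening in mm.
Only numpy, scipy, OpenCV 4.12 (cv2) and the standard library are available. Lean on these libraries where they do the work, as an engineer would, in place of code of your own. Each camera call takes 0.05 s, during which the arm holds its last target. There are 200 camera calls.

## Task

Get the tack-weld set-up ready: take every steel flat off the raised board and lay it flat across both rests of the weld stand, each bridging from one rest to the other, centred and square to the rests, side by side without overlapping. When all the flats are on the stand, lay the square bar flat across the middle of all of them, at right angles to them, with every flat under the bar. Leave the other things on the bench alone.

Things in the scene. Friction and masses are not known exactly. Their poses are not given: they have to be found in the camera images.
- board: raised board fixed to the bench, left or right of the middle: slick dark top 250 (x) x 214 (y) x 18 mm on a steel frame, with four grooves along x, 36 mm wide, pitch 50 mm, open at both ends, between pale battens 4 mm high, each groove holding at most one flat. Origin on the bench under its centre, groove floor at z = 60 mm, x away from the robot (yaw within 0.15 rad)
- board_edge (a point): middle of the board's edge nearest the robot, 125 mm from its centre along its -x, at the height of the groove floors; axes as the board's
- stand: weld stand fixed to the bench: steel base plate 130 (x) x 200 (y) x 8 mm carrying two parallel horizontal square-tube rests, 25 x 25 mm, 240 mm long along the stand's y, centred 38 mm either side of its middle in x (outer faces 50.5 mm from the middle), tops at 70 mm; origin on the bench under its centre, yaw within 0.15 rad
- stand_top (a point): centre of the stand at the height of the rests' tops (70 mm); axes as the stand's
- flat_a: one of four like bright steel flats, 200 x 30 x 3 mm, 0.14 kg; may be absent. Origin at its very centre, x along its length, y across, z through its thickness. Sunk in its groove, its edges cannot be pinched; it slides along the groove when pressed lightly (about 6 N) with closed fingertips and dragged; where it sticks out past the board's edge it can be gripped across its 30 mm width
- flat_b: one of four like bright steel flats, 200 x 30 x 3 mm, 0.14 kg; may be absent. Origin at its very centre, x along its length, y across, z through its thickness. Sunk in its groove, its edges cannot be pinched; it slides along the groove when pressed lightly (about 6 N) with closed fingertips and dragged; where it sticks out past the board's edge it can be gripped across its 30 mm width
- flat_c: one of four like bright steel flats, 200 x 30 x 3 mm, 0.14 kg; may be absent. Origin at its very centre, x along its length, y across, z through its thickness. Sunk in its groove, its edges cannot be pinched; it slides along the groove when pressed lightly (about 6 N) with closed fingertips and dragged; where it sticks out past the board's edge it can be gripped across its 30 mm width
- flat_d: one of four like bright steel flats, 200 x 30 x 3 mm, 0.14 kg; may be absent. Origin at its very centre, x along its length, y across, z through its thickness. Sunk in its groove, its edges cannot be pinched; it slides along the groove when pressed lightly (about 6 N) with closed fingertips and dragged; where it sticks out past the board's edge it can be gripped across its 30 mm width
- bar: hold-down bar: dark steel square tube with black end plugs, 230 x 25 x 25 mm, about 0.45 kg, at first lying on the bench between board and stand, roughly along x; origin at its very centre, x along its length
- wrench: bystander: open-ended wrench, 190 mm, lying on the bench to the left; leave alone
- magnet: bystander: red triangular welding magnet, about 90 x 100 x 25 mm, lying on the bench on the far side; leave alone
- pot: bystander: grey plastic pot with black lid, 70 mm across, 85 mm high, standing on the right; leave alone
There are look-alikes about, which are no part of the job. There is more than one size of the bar; the one meant has the size given above.

How it is judged (in metres and radians):
On the way:
1. every flat lies flat across both rests of the stand (x of flat_a in the frame of stand_top between -0.035 and 0.035 m and y of flat_a in the frame of stand_top between -0.11 and 0.11 m and z of flat_a in the frame of stand_top between -0.001 and 0.0035 m and angle between the x axis of each of flat_a, flat_b, flat_c, flat_d and the x axis of stand, either way round below 0.2 rad and angle between the z axis of each of flat_a, flat_b, flat_c, flat_d and the z axis of stand, either way round below 0.03 rad and x of flat_b in the frame of stand_top between -0.035 and 0.035 m and y of flat_b in the frame of stand_top between -0.11 and 0.11 m and z of flat_b in the frame of stand_top between -0.001 and 0.0035 m and x of flat_c in the frame of stand_top between -0.035 and 0.035 m and y of flat_c in the frame of stand_top between -0.11 and 0.11 m and z of flat_c in the frame of stand_top between -0.001 and 0.0035 m and x of flat_d in the frame of stand_top between -0.035 and 0.035 m and y of flat_d in the frame of stand_top between -0.11 and 0.11 m and z of flat_d in the frame of stand_top between -0.001 and 0.0035 m), for 0.2 s.
At the end, for the whole second after the job is handed in: each flat lies flat on both rests, unstacked, its middle within 35 mm (x) and 110 mm (y) of the stand's middle, along stand x within 0.2 rad; the bar lies level on them along stand y within 0.2 rad, crossing each within 50 mm of its middle, flats within 105 mm of its centre; all at rest (all of step 1 and z of bar in the frame of stand_top between 0.012 and 0.0195 m and angle between the x axis of bar and the y axis of stand, either way round below 0.2 rad and angle between bar's own x axis and vertical between 1.52 and 1.62 rad and x of flat_a in the frame of bar between -0.105 and 0.105 m and x of bar in the frame of flat_a between -0.05 and 0.05 m and x of flat_b in the frame of bar between -0.105 and 0.105 m and x of bar in the frame of flat_b between -0.05 and 0.05 m and x of flat_c in the frame of bar between -0.105 and 0.105 m and x of bar in the frame of flat_c between -0.05 and 0.05 m and x of flat_d in the frame of bar between -0.105 and 0.105 m and x of bar in the frame of flat_d between -0.05 and 0.05 m and linear speed of each of flat_a, flat_b, flat_c, flat_d, bar below 0.02 m/s); the robot touches nothing.
It fails at once if a bystander (wrench, magnet, pot) is moved more than 30 mm (distance of any of wrench, magnet, pot from where it was at the start of the episode above 0.03 m).
Of flat_a, flat_b, flat_c, flat_d only 3 to 4 are there at a start; the rules pass over those that are not, and their reading is None.
At some moment in a run one of bar may be knocked a few centimetres aside while the robot is not near it.
It also fails if it takes over 210 s, if anything falls off the work surface, if the arm or the gripper's body presses on something with over 40 N, if the wrist force passes 120 N, or if a joint passes its speed limit or range.

## Working session

There is one attempt and no reset: what is moved stays moved. The work goes in short steps, Python scripts to look and compute and a tool call to move; the robot and the scene stay as the last step left them, time stands still between calls to the robot, and variables do not carry over. Pictures are saved under pics/ and viewed, on a budget of 14 in all, crops included, one or two more only if the job needs it, and the job is handed in when it is done.

Besides the shell and the picture viewer there is one more tool, called after ">>>" as a command line: name --argument value ..., lists and objects as JSON in quotes. play_rows: Moves the arm, as the interface text tells. Its arguments: {"type":"object","properties":{"series":{"type":"array","items":{"type":"number"}},"newtons":{"type":"number"}},"required":["series"]}

```bash
mkdir -p pics; cat > h.py <<'E'
import numpy as np, cv2
from bench import status, camera, camera_info, env, boxes_of
from scipy.spatial.transform import Rotation as Ro
def snap(n,f):
    im=camera(n); cv2.imwrite('pics/'+f,im[:,:,::-1]); return im
def cam(n):
    c=camera_info(n)
    if n=='wrist':
        s=status.state(); T=np.eye(4); T[:3,:3]=Ro.from_rotvec(s['tool_rot']).as_matrix(); T[:3,3]=s['position']
        W=T@np.array(c['T_tool_cam']); R=W[:3,:3].T; t=-R@W[:3,3]
    else: R=np.array(c['R']);t=np.array(c['t'])
    return c,R,t
def ray(n,u,v,z):
    c,R,t=cam(n); d=R.T@np.array([(u-c['cx'])/c['fx'],(v-c['cy'])/c['fy'],1]); o=-R.T@t
    return o+d*(z-o[2])/d[2]
def proj(n,P):
    c,R,t=cam(n); q=R@np.array(P,float)+t; return c['fx']*q[0]/q[2]+c['cx'],c['fy']*q[1]/q[2]+c['cy']
def find(n,name):
    c,R,t=cam(n); return [(round(b['conf'],2),np.round(R.T@(np.array(b['point'])-t),0)) for b in boxes_of(n,name)]
E
python3 - <<'E'
from h import *
s=status.state(); print({k:np.round(v,3) for k,v in s.items()})
for n in ['top','side']:
    snap(n,n+'1.png'); c,R,t=cam(n); print(n,c['fx'],-R.T@t,R[2])
    for k in ['board','stand','flat_a','bar','wrench','magnet','pot']: print(n,k,find(n,k))
print(camera_info('wrist'))
E
```

```text
{'clock': np.float64(0.0), 'joint_pos': array([ 1.19 ,  0.435,  0.025,  1.574, -0.012,  1.134, -0.075]), 'joint_vel': array([ 0.   ,  0.002,  0.   , -0.001,  0.001,  0.001,  0.   ]), 'effort': array([ 1.0000e-03, -6.7047e+01,  1.0250e+00, -3.1621e+01,  1.6000e-02,
        1.3000e-02,  0.0000e+00]), 'position': array([ 171.213, -600.58 ,  247.515]), 'tool_rot': array([-3.11e+00, -4.35e-01,  1.00e-03]), 'wrist_force': array([-0.636, -0.142, -0.257]), 'torque': array([0.04 , 0.003, 0.007]), 'width': np.float64(85.217)}
top 533.2075006157673 [ 390.6236761     3.10604859 1559.83546196] [ 0.11151205 -0.01648429 -0.99362635]
top board [(0.63, array([ 585., -225.,   63.]))]
top stand [(0.62, array([598., 252.,  38.]))]
top flat_a [(0.92, array([ 618., -313.,   64.])), (0.82, array([ 608., -265.,   63.])), (0.65, array([ 595., -165.,   68.])), (0.29, array([ 382., -535.,   85.]))]
top bar [(0.95, array([554.,  -5.,  28.])), (0.9, array([ 320., -115.,   20.])), (0.86, array([333., 214.,  36.]))]
top wrench []
top magnet [(0.9, array([788.,  -4.,  24.]))]
top pot [(0.68, array([ 381., -533.,   
[... 498 characters left out ...]
 array([554.,   5.,  25.])), (0.58, array([321., 236.,  32.])), (0.41, array([ 589., -205.,   60.]))]
side wrench [(0.87, array([415., 508.,   7.]))]
side magnet [(0.9, array([779.,  -6.,  25.]))]
side pot [(0.88, array([ 380., -527.,   61.]))]
{'fx': 379.3848963952354, 'fy': 379.3848963952354, 'cx': 316.38419450669, 'cy': 242.12669703420718, 'T_tool_cam': array([[ 1.79879888e-04, -9.45594551e-01, -3.25347374e-01,
         8.34612915e+01],
       [ 9.99999821e-01,  3.55803693e-04, -4.81227728e-04,
        -1.42390961e-01],
       [ 5.70806114e-04, -3.25347229e-01,  9.45594445e-01,
        -1.25307738e+02],
       [ 0.00000000e+00,  0.00000000e+00,  0.00000000e+00,
         1.00000000e+00]])}
```

View pics/top1.png

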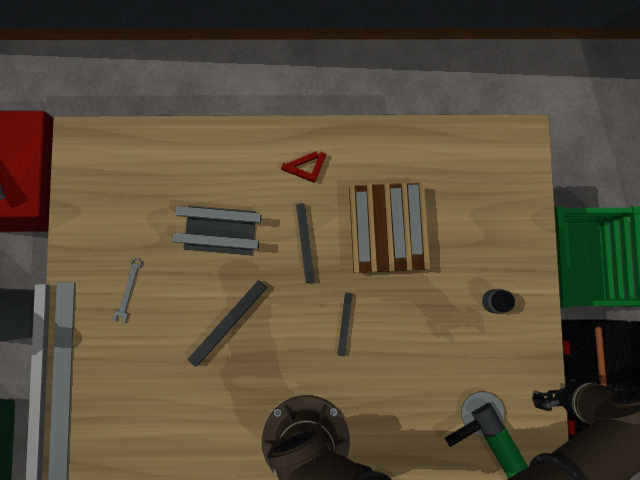

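View pics/side1.png

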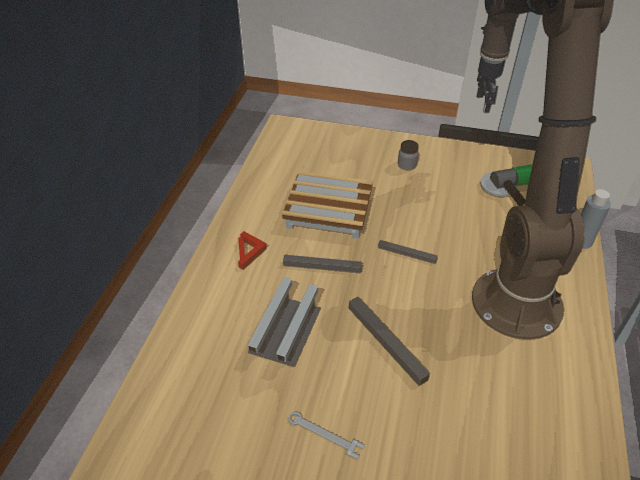

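The top view shows three flats on the board at right, in the 1st, 3rd and 4th grooves from the left (columns 363, 398 and 415). The stand is at (217,229). The bar is the middle dark tube at (306,243), about 225 mm long; the tubes at (228,323) and (346,324) are the wrong length. The pot is at (499,300). Next I'll move over the board for a close look.

>>> play_rows --series '[0.085,0.03,0.023,0.005,-0.017,0.085,0.03,0.023,0.005,-0.017,0.085,0.03,0.023,0.005,-0.017,0.085,0.03,0.023,0.005,-0.017,0.085,0.03,0.023,0.005,-0.017,0.085,0.03,0.023,0.005,-0.017,0.085,0.03,0.023,0.005,-0.017,0.085,0.03,0.023,0.005,-0.017,0.085,0.03,0.023,0.005,-0.017,0.085,0.03,0.023,0.005,-0.017,0.085,0.03,0.023,0.005,-0.017,0.085,0.03,0.023,0.005,-0.017,0.085,0.03,0.023,0.005,-0.017,0.085,0.03,0.023,0.005,-0.017,0.085,0.03,0.023,0.005,-0.017,0.085,0.03,0.023,0.005,-0.017,0.0,0,0,0,0,0,0,0,0,0]'

```text
clock: 3.05
position: [651.0, -233.5, 328.0]
tool_rot: [3.141, 0.009, -0.001]
wrist_force: [0.1, -0.5, 0.2]
width: 51.0
```

```bash
python3 - <<'E'
from h import *
s=status.state(); print(s['clock'],s['position'],s['tool_rot'],s['width'])
snap('wrist','w1.png')
for k in ['board','flat_a']: print(k,find('wrist',k))
E
```

```text
3.05 [ 651.04458277 -233.49809923  328.02765408] [ 3.14104851e+00  8.87967085e-03 -1.11773146e-03] 50.96805377743417
board [(0.78, array([ 614., -231.,   64.])), (0.39, array([790., -27.,  24.]))]
flat_a [(0.87, array([ 618., -270.,   64.])), (0.6, array([ 613., -169.,   64.]))]
```

View pics/w1.png

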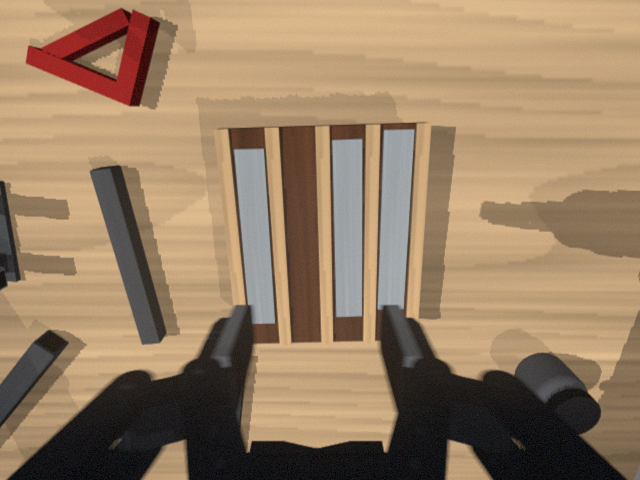

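The wrist view shows the left flat from (249,149) to (261,325), the middle one from (347,140) to (349,318), and the right one from (399,130) to about (392,310). Groove 2 is empty. The bar runs from (106,168) to (152,342).

```bash
cat >> h.py <<'E'
def rp(n,pts,z): return np.array([ray(n,u,v,z) for u,v in pts])
E
python3 - <<'E'
from h import *
F={'L':[(234,149),(264,149),(275,324),(247,325)],'M':[(332,140),(362,139),(362,317),(336,318)],'R':[(384,130),(414,129),(404,310),(379,310)]}
for k,p in F.items():
    q=rp('wrist',p,63)[:,:2]; f=(q[0]+q[1])/2;n=(q[2]+q[3])/2; d=f-n
    print(k,'far',f,'near',n,'len',np.hypot(*d),'yaw',np.arctan2(d[1],d[0]),'w',np.linalg.norm(q[0]-q[1]),np.linalg.norm(q[3]-q[2]),'c',(f+n)/2)
b=rp('wrist',[(218,129),(430,123),(242,344),(420,341)],64); print('board',b,b.mean(0))
# stand from top: rest tops z=70 ; full rest outlines
t=rp('top',[(177,207),(260,213),(259,222),(175,216),(174,234),(258,240),(258,249),(172,243)],70); print(t[:,:2]); print(t.mean(0)); 
for a,b in [(0,1),(3,2),(4,5),(7,6)]:
    d=t[b]-t[a]; print(np.arctan2(d[0],-d[1]),np.hypot(*d[:2]))
print('bar',rp('wrist',[(106,168),(152,342)],25))
E
```

```text
L far [ 698.04321367 -166.42534717] near [ 496.54876541 -169.71169279] len 201.52124640067174 yaw 0.016308410948694823 w 30.1296080424355 33.057649663884746 c [ 597.29598954 -168.06851998]
M far [ 707.67688141 -264.56061412] near [ 506.33166675 -273.01848739] len 201.5227805594436 yaw 0.0419821434214687 w 29.881685110127336 30.39403264421998 c [ 607.00427408 -268.78955075]
R far [ 717.44736932 -315.65451437] near [ 516.41916259 -322.04300646] len 201.12969132698018 yaw 0.031768391564942836 w 29.59292428488686 29.02048587294797 c [ 616.93326595 -318.84876042]
board [[ 717.23095535 -137.08891776   64.        ]
 [ 723.7276364  -345.38428517   64.        ]
 [ 470.36726171 -145.97626805   64.        ]
 [ 475.41680376 -358.69837172   64.        ]] [ 596.68566431 -246.78696068   64.        ]
[[656.6409623  357.06500847]
 [637.70563796 123.24608575]
 [612.04791533 126.04736992]
 [630.9982322  362.21674959]
 [579.94296711 364.0794286 ]
 [561.00468922 128.81379685]
 [535.61666632 128.7898261 ]
 [554.59699796 369.18788684]]
[596.06925855 244.93076901  70.        ]
-0.08080651565913362 234.5843880800431
-0.0800688160650761 236.92844996339517
-0.08032422927139535 236.0266422492663
-0.07879031647994952 241.14618096563137
bar [[673.13176512   1.39292508  25.        ]
 [446.55885622 -19.05293465  25.        ]]
```

>>> play_rows --series '[0,-0.003,0.0165,-0.03,0.007,0,-0.003,0.0165,-0.03,0.007,0,-0.003,0.0165,-0.03,0.007,0,-0.002,0.017,-0.03,0.008,0,0,0,-0.027,0,0,0,0,-0.027,0,0,0,0,-0.027,0,0,0,0,-0.027,0,0,0,0,0,0,0,0,0,0,0]' --newtons 60

```text
clock: 4.45
position: [640.8, -167.2, 101.5]
tool_rot: [3.141, 0.053, 0.002]
wrist_force: [-0.5, -0.0, 0.8]
width: 0.2
```

```bash
python3 - <<'E'
from h import *
s=status.state(); print(s['clock'],s['position'],s['tool_rot'],s['width'],s['wrist_force'])
snap('wrist','w2.png')
print(proj('wrist',s['position']+np.array([0,0,-17])))
E
```

```text
4.45 [ 640.78526606 -167.17104253  101.53728135] [3.14069288e+00 5.34648654e-02 2.01917860e-03] 0.1835916764596684 [-0.52636458 -0.04273047  0.78762242]
(np.float64(316.8014359980638), np.float64(318.89346519164644))
```

View pics/w2.png

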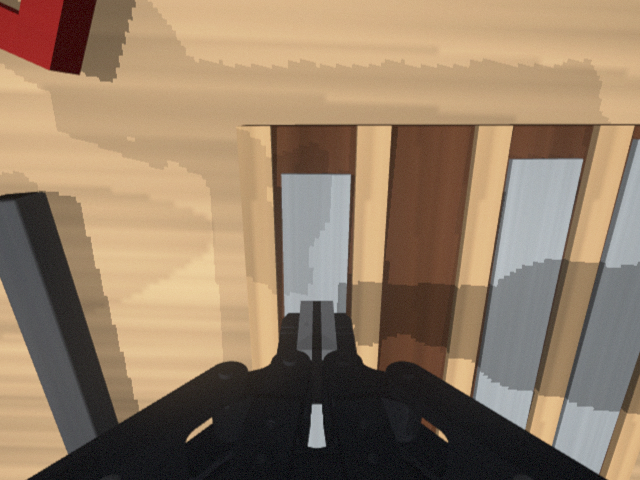

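The closed tips at (316,305) sit centred on the left flat, which spans columns 283–350 there, and the groove is parallel to the image. I'll press next.

>>> play_rows --series '[0,0,0,-0.006,0,0,0,0,-0.006,0,0,0,0,-0.006,0,0,0,0,-0.001,0,0,0,0,-0.001,0,0,0,0,-0.001,0,0,0,0,0,0]'

```text
clock: 5.38
position: [640.6, -166.6, 80.2]
tool_rot: [3.141, 0.054, 0.001]
wrist_force: [-1.5, 1.2, 6.2]
width: -0.3
```

>>> play_rows --series '[0,-0.005,-0.0002,0,0,0,-0.008,-0.0003,0,0,0,-0.008,-0.0003,0,0,0,-0.008,-0.0003,0,0,0,-0.008,-0.0003,0,0,0,-0.008,-0.0003,0,0]'

```text
clock: 6.12
position: [595.9, -168.4, 80.2]
tool_rot: [3.141, 0.054, 0.004]
wrist_force: [1.9, 0.6, 5.8]
width: -0.2
```

```bash
python3 - <<'E'
from h import *
im=snap('wrist','w3.png'); s=status.state(); print(s['position'],s['wrist_force'])
print(find('wrist','flat_a'))
# flat far end: brightness along column 316
g=im.astype(int); print([tuple(g[r,316]) for r in range(120,300,8)])
E
```

```text
[ 594.87963649 -168.57279828   80.20336386] [-0.52529013  0.66853208  5.08376968]
[(0.79, array([ 641., -269.,   64.])), (0.72, array([ 630., -168.,   65.])), (0.64, array([ 553., -313.,   67.]))]
[(np.int64(97), np.int64(62), np.int64(40)), (np.int64(102), np.int64(64), np.int64(47)), (np.int64(102), np.int64(65), np.int64(47)), (np.int64(100), np.int64(66), np.int64(47)), (np.int64(101), np.int64(65), np.int64(48)), (np.int64(103), np.int64(66), np.int64(50)), (np.int64(100), np.int64(66), np.int64(48)), (np.int64(99), np.int64(65), np.int64(53)), (np.int64(191), np.int64(198), np.int64(201)), (np.int64(178), np.int64(182), np.int64(187)), (np.int64(169), np.int64(176), np.int64(180)), (np.int64(168), np.int64(170), np.int64(177)), (np.int64(164), np.int64(169), np.int64(173)), (np.int64(168), np.int64(176), np.int64(177)), (np.int64(165), np.int64(173), np.int64(177)), (np.int64(166), np.int64(173), np.int64(176)), (np.int64(168), np.int64(176), np.int64(178)), (np.int64(165), np.int64(170), np.int64(175)), (np.int64(165), np.int64(173), np.int64(174)), (np.int64(163), np.int64(168), np.int64(171)), (np.int64(161), np.int64(167), np.int64(172)), (np.int64(161), np.int64(167), np.int64(172)), (np.int64(163), np.int64(169), np.int64(170))]
```

>>> play_rows --series '[0,-0.009,-0.0003,0,0,0,-0.009,-0.0003,0,0,0,-0.009,-0.0003,0,0,0,-0.009,-0.0003,0,0,0,-0.009,-0.0003,0,0,0,-0.009,-0.0003,0,0,0,0,0,0,0,0,0,0,0.01,0,0,0,0,0.03,0,0.06,-0.018,-0.001,0.03,0,0.06,0,0,0,0]'

```text
clock: 7.6
position: [523.3, -171.6, 151.5]
tool_rot: [3.14, 0.053, 0.004]
wrist_force: [0.2, 0.2, -0.1]
width: 35.8
```

```bash
python3 - <<'E'
from h import *
im=snap('wrist','w4.png'); s=status.state(); print(s['position'],s['wrist_force'])
print(find('wrist','flat_a'), find('top','flat_a'))
im=camera('top')
print(find('top','flat_a'))
cv2.imwrite('pics/t4.png',cv2.resize(im[150:330,320:480],None,fx=4,fy=4)[:600,:,::-1])
E
```

```text
[ 523.29458056 -171.35020629  150.30822363] [-0.11458386 -0.36556152 -0.27024479]
[(0.96, array([ 523., -172.,   60.])), (0.91, array([ 597., -269.,   62.]))] [(0.92, array([ 618., -313.,   64.])), (0.82, array([ 608., -265.,   63.])), (0.65, array([ 595., -165.,   68.])), (0.29, array([ 382., -535.,   85.]))]
[(0.98, array([ 662., -318.,   61.])), (0.83, array([ 675., -262.,   62.])), (0.71, array([ 471., -159.,   64.])), (0.38, array([604., 249.,  37.]))]
```

View pics/w4.png

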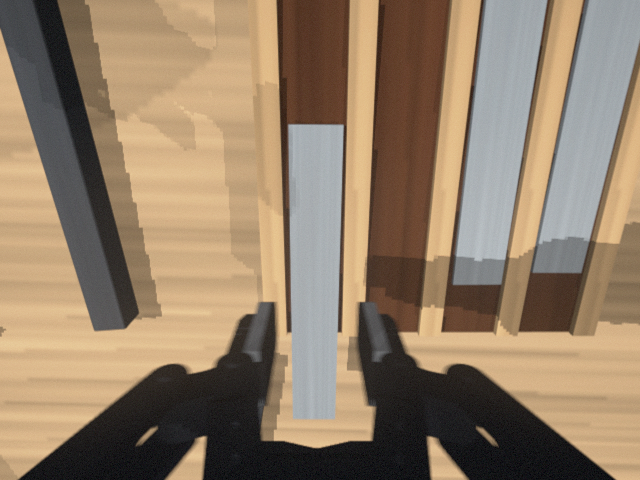

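The left flat now sticks out past the board edge. Its near end is at (314,418), its far end at (316,125) and the board edge at row 332.

```bash
python3 - <<'E'
from h import *
print(rp('wrist',[(314,418),(316,125),(314,332)],63), status.state()['position'])
E
```

```text
[[ 403.71915833 -173.16950147   63.        ]
 [ 599.60441782 -167.74994451   63.        ]
 [ 473.0168699  -170.87651653   63.        ]] [ 523.09946758 -170.8067001   148.42360294]
```

>>> play_rows --series '[0.06,-0.032,-0.0005,0,0,0.06,-0.032,-0.0005,0,0,0.06,-0.032,-0.0005,0,0,0.06,0,0,-0.02,0,0.06,0,0,-0.02,0,0.06,0,0,-0.02,0,0.06,0,0,-0.02,0,0.06,0,0,0,0,0.02,0,0,0,0,0.02,0,0,0,0,0.02,0,0,0,0,0.02,0,0,0,0,0.02,0,0,0,0,0.02,0,0,0,0]' --newtons 100

```text
clock: 9.6
position: [427.8, -172.7, 69.5]
tool_rot: [3.141, 0.054, 0.001]
wrist_force: [1.1, 0.0, 3.0]
width: 26.1
```

>>> play_rows --series '[0.015,0,0,0,0,0.015,0,0,0,0,0.015,0,0,0,0]'

```text
clock: 9.98
position: [427.6, -172.6, 69.4]
tool_rot: [3.141, 0.055, 0.001]
wrist_force: [1.0, 0.6, 5.0]
width: 25.9
```

```bash
python3 - <<'E'
from h import *
im=snap('wrist','w5.png'); s=status.state(); print(s['position'],s['wrist_force'],s['width'])
E
```

```text
[ 427.54057306 -172.59604342   69.35895681] [ 1.54254075 -0.62973909  3.69132631] 25.84965069693068
```

View pics/w5.png

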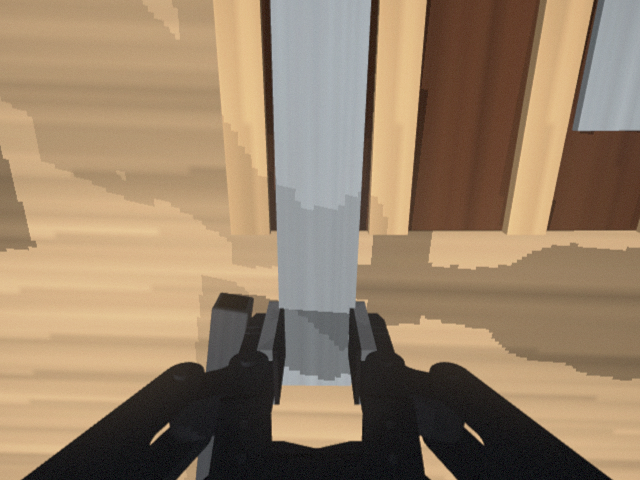

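The wrist view shows the flat between the pads, gripped at about (317,345). I'll lift it and carry it over the stand.

>>> play_rows --series '[0.015,0,0,0.01,0,0.015,0,0,0.02,0,0.015,0,0,0.025,0,0.015,0,0,0.025,0,0.015,0.01,0.043,0.008,-0.0114,0.015,0.01,0.043,0.008,-0.0114,0.015,0.01,0.043,0.008,-0.0114,0.015,0.01,0.043,0.008,-0.0114,0.015,0.01,0.043,0.008,-0.0114,0.015,0.01,0.043,0.008,-0.0114,0.015,0.01,0.043,0.008,-0.0114,0.015,0.01,0.043,0.008,-0.0114,0.015,0.01,0.043,0.008,-0.0114,0.015,0.01,0.043,0.008,-0.0114,0.015,0,0,0,0,0.015,0,0,0,0]'

```text
clock: 12.02
position: [526.6, 256.5, 228.8]
tool_rot: [3.137, -0.124, -0.003]
wrist_force: [-0.2, 0.1, -1.3]
width: 25.7
```

```bash
python3 - <<'E'
from h import *
im=snap('wrist','w6.png'); s=status.state(); print(s['position'],s['tool_rot'],s['wrist_force'],s['width'])
print(find('wrist','stand'),find('wrist','flat_a'))
for x in (-50.5,-25.5,25.5,50.5):
  a=-.08; R=np.array([[np.cos(a),-np.sin(a)],[np.sin(a),np.cos(a)]])
  print([np.round(proj('wrist',[*(R@[x,y]+[596,245]),70])) for y in (-120,120)])
E
```

```text
[526.7907345  255.93089053 228.85526894] [ 3.13728293e+00 -1.25812412e-01 -2.26777825e-03] [ 0.10833598 -0.22915994 -2.59235014] 25.734583969321452
[(0.9, array([607., 207.,  69.])), (0.56, array([568.,  30.,  23.]))] [(0.82, array([593., 250., 220.]))]
[array([480., 200.]), array([166., 201.])]
[array([485., 167.]), array([162., 168.])]
[array([495.,  94.]), array([152.,  94.])]
[array([501.,  54.]), array([147.,  54.])]
```

View pics/w6.png

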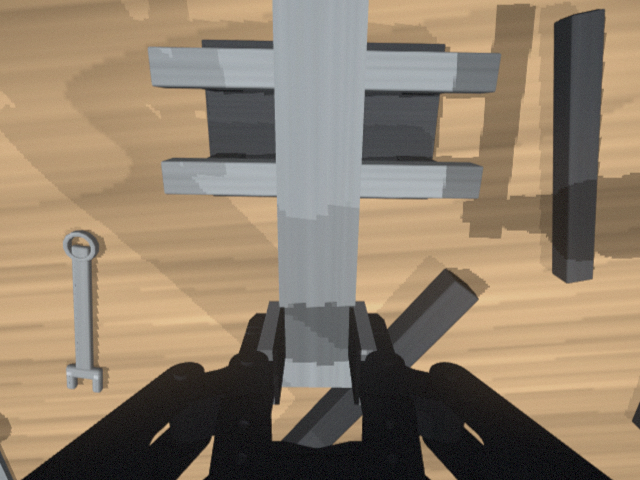

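The near rest's top spans (164,158)–(480,198) and the far rest's (149,47)–(500,93). The flat is held straight.

```bash
python3 - <<'E'
from h import *
q=rp('wrist',[(149,47),(500,54),(497,93),(152,87),(164,158),(482,166),(480,198),(163,192)],70)[:,:2]
c=q.mean(0); print(c)
for a,b in [(1,0),(2,3),(5,4),(6,7)]:
    d=q[b]-q[a]; print(-np.arctan2(d[0],d[1]),np.hypot(*d))
yaw=-np.mean([np.arctan2(*(q[b]-q[a])) for a,b in [(1,0),(2,3),(5,4),(6,7)]]); print(yaw)
Rm=np.array([[np.cos(yaw),-np.sin(yaw)],[np.sin(yaw),np.cos(yaw)]])
print((q-c)@Rm)
s=status.state(); print('tool yaw',2*np.arctan2(s['tool_rot'][1],s['tool_rot'][0]))
for y in (65,0,-65): print(y,'TCP',c+Rm@[-78,y])
E
```

```text
[599.23259867 244.51207583]
-0.09860250975803912 237.0634037055457
-0.09685550731030884 240.355873521247
-0.10560610503938728 235.12044395695878
-0.10006151684198233 241.08271313550966
-0.1002814097374294
[[  49.29776671  119.00730012]
 [  49.69577227 -118.05576947]
 [  25.13337147 -120.32657359]
 [  24.30993731  120.02788943]
 [ -24.1076995   117.0965921 ]
 [ -25.3596383  -118.02051876]
 [ -49.45824879 -120.40581357]
 [ -49.51126117  120.67689374]]
tool yaw -0.08090929435551956
65 TCP [528.13184027 316.99436438]
0 TCP [521.62446819 252.32092232]
-65 TCP [515.11709611 187.64748025]
```

>>> play_rows --series '[0.015,0.0005,0.0305,0,-0.01,0.015,0.0005,0.0305,0,-0.01,0.015,0,0,-0.03,0,0.015,0,0,-0.03,0,0.015,0,0,-0.03,0,0.015,0,0,-0.03,0,0.015,0,0,-0.02,0,0.015,0,0,-0.005,0,0.015,0,0,-0.002,0,0.015,0,0,0,0]'

```text
clock: 13.42
position: [528.9, 318.5, 83.2]
tool_rot: [-3.137, 0.156, -0.002]
wrist_force: [-0.1, 0.4, -2.2]
width: 25.5
```

>>> play_rows --series '[0.015,0,0,-0.002,0,0.015,0,0,-0.001,0,0.015,0,0,-0.001,0,0.015,0,0,0,0]'

```text
clock: 13.92
position: [528.9, 318.8, 79.5]
tool_rot: [-3.137, 0.156, -0.002]
wrist_force: [-2.4, -1.5, 8.6]
width: 25.8
```

>>> play_rows --series '[0.03,0,0,0,0,0.035,0,0,0,0,0.045,0,0,0,0,0.045,0,0,0,0,0.045,0,0,0.01,0,0.045,0,0,0.03,0,0.045,0,0,0.04,0,0.045,0,0,0.04,0,0,0.0105,-0.0488,0,0.0112,0,0.0105,-0.0488,0,0.0112,0,0.0105,-0.0488,0,0.0112,0,0.0105,-0.0488,0,0.0112,0,0.0105,-0.0488,0,0.0112,0,0.0105,-0.0488,0,0.0112,0,0.0105,-0.0488,0,0.0112,0,0.0105,-0.0488,0,0.0112,0,0.0105,-0.0488,0,0.0112,0,0.0105,-0.0488,0,0.0112,0,0.0105,-0.0488,0,0.0112,0,0.0105,-0.0488,0,0.0112]'

```text
clock: 16.42
position: [654.7, -268.6, 199.2]
tool_rot: [-3.141, -0.056, -0.001]
wrist_force: [0.6, -0.2, -0.5]
width: -0.1
```

```bash
python3 - <<'E'
from h import *
s=status.state(); print(s['clock'],s['position'],s['wrist_force'],s['width'],2*np.arctan2(s['tool_rot'][1],s['tool_rot'][0]))
im=camera('wrist'); print(find('wrist','flat_a'))
t=camera('top'); print(find('top','flat_a'),find('top','bar'))
cv2.imwrite('pics/c7.png',np.hstack([cv2.resize(t[180:280,140:330],None,fx=2.1,fy=2.4),cv2.resize(im,(320,240))])[:,:,::-1])
E
```

```text
16.425 [ 654.65617892 -268.64790186  199.16904879] [ 0.5675053  -0.16920037 -0.52512863] -0.060876170084502274 -6.247463702405582
[(0.73, array([ 638., -329.,   64.])), (0.66, array([ 658., -276.,   62.]))]
[(0.74, array([ 595., -265.,   62.])), (0.6, array([598., 312.,  74.])), (0.41, array([ 641., -302.,   63.]))] [(0.82, array([553.,  24.,  27.])), (0.68, array([ 321., -113.,   21.])), (0.61, array([330., 214.,  31.]))]
```

View pics/c7.png

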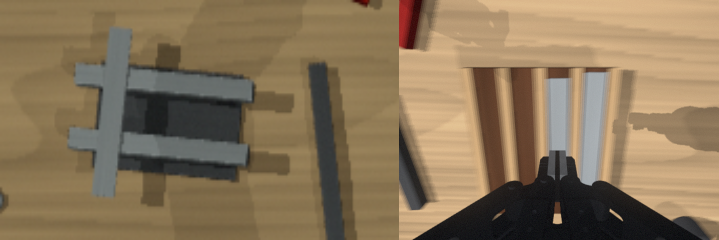

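The first flat lies across both rests, and the next groove sits under the tips. The bar looks to have been shifted towards +y, so I'll re-measure it later.

>>> play_rows --series '[0,0,-0.001,-0.035,0,0,0,0,-0.035,0,0,0,0,-0.03,0,0,0,0,-0.012,0,0,0,0,-0.004,0,0,0,0,-0.001,0,0,0,0,-0.001,0,0,0,0,0,0]'

```text
clock: 17.68
position: [654.7, -268.3, 81.0]
tool_rot: [3.141, 0.055, 0.001]
wrist_force: [-0.7, 0.2, 0.4]
width: 0.1
```

>>> play_rows --series '[0,0,0,-0.001,0,0,0,0,-0.0005,0,0,0,0,0,0]'

```text
clock: 18.05
position: [654.7, -268.3, 80.2]
tool_rot: [3.141, 0.055, 0.002]
wrist_force: [-2.9, 1.2, 9.7]
width: -0.2
```

>>> play_rows --series '[0,-0.004,-0.0001,0.0003,0,0,-0.008,-0.0003,0,0,0,-0.009,-0.0003,0,0,0,-0.009,-0.0003,0,0,0,-0.009,-0.0003,0,0,0,-0.009,-0.0003,0,0,0,-0.009,-0.0003,0,0,0,-0.009,-0.0003,0,0,0,-0.009,-0.0003,0,0,0,-0.009,-0.0003,0,0,0,-0.009,-0.0003,0,0,0,-0.009,-0.0003,0,0,0,0,0,0,0,0,0,0,0.01,0,0,0,0,0.03,0,0.06,-0.025,-0.001,0.03,0,0.06,0,0,0,0,0.06,0,0,0,0]'

```text
clock: 20.3
position: [527.3, -272.4, 148.9]
tool_rot: [-3.141, -0.055, 0.0]
wrist_force: [0.2, -0.0, -0.3]
width: 54.2
```

```bash
cat >> h.py <<'E'
def silver(im):
    g=im.astype(int); return ((g.min(2)>110)&(np.ptp(g,axis=2)<35)).astype(np.uint8)
def ends(im,z=63):
    "largest silver blob near centre columns -> world near/far end"
    n,l,st,ce=cv2.connectedComponentsWithStats(silver(im)); o=[]
    for i in range(1,n):
        if st[i,4]>3000:
            ys,xs=np.where(l==i); a,b=ys.min(),ys.max(); c=lambda r:np.median(xs[ys==r])
            o.append((int(st[i,4]),(c(a+3),a),(c(b-3),b+1),np.round(ray('wrist',c(a+3),a,z)[:2],1),np.round(ray('wrist',c(b-3),b+1,z)[:2],1)))
    return o
E
python3 - <<'E'
from h import *
im=snap('wrist','w8.png'); s=status.state(); print(s['position'],s['wrist_force'],2*np.arctan2(s['tool_rot'][1],s['tool_rot'][0]))
for o in ends(im): print(o)
print(find('wrist','flat_a'))
E
```

```text
[ 527.31432311 -272.22004688  148.43291738] [ 0.12192394  1.50877358 -0.17469396] -6.247841150019121
(15570, (np.float64(415.5), np.int64(0)), (np.float64(394.0), np.int64(276)), array([ 663.1, -315. ]), array([ 518.1, -319.4]))
(14930, (np.float64(311.5), np.int64(120)), (np.float64(315.0), np.int64(420)), array([ 606.3, -266.7]), array([ 406.3, -275.4]))
[(0.92, array([ 522., -272.,   62.])), (0.58, array([ 601., -319.,   63.]))]
```

>>> play_rows --series '[0.06,-0.032,-0.0008,0,0,0.06,-0.032,-0.0008,0,0,0.06,-0.032,-0.0008,0,0,0.06,0,0,-0.02,0,0.06,0,0,-0.02,0,0.06,0,0,-0.02,0,0.06,0,0,-0.019,0,0.06,0,0,0,0,0.02,0,0,0,0,0.02,0,0,0,0,0.015,0,0,0,0,0.015,0,0,0,0,0.015,0,0,0,0,0.015,0,0,0,0,0.015,0,0,0,0]'

```text
clock: 22.28
position: [431.8, -275.1, 70.3]
tool_rot: [3.141, 0.055, 0.001]
wrist_force: [1.1, 0.2, 4.5]
width: 25.7
```

>>> play_rows --series '[0.015,0,0,0.01,0,0.015,0,0,0.02,0,0.015,0,0,0.025,0,0.015,0,0,0.025,0,0.015,0.0075,0.044,0,-0.01125,0.015,0.0075,0.044,0,-0.01125,0.015,0.0075,0.044,0,-0.01125,0.015,0.0075,0.044,0,-0.01125,0.015,0.0075,0.044,0,-0.01125,0.015,0.0075,0.044,0,-0.01125,0.015,0.0075,0.044,0,-0.01125,0.015,0.0075,0.044,0,-0.01125,0.015,0.0075,0.044,0,-0.01125,0.015,0.0075,0.044,0,-0.01125,0.015,0.0075,0.044,0,-0.01125,0.015,0.0075,0.044,0,-0.01125,0.015,0,0,0,0,0.015,0,0,0,0]'

```text
clock: 24.52
position: [520.8, 252.1, 149.8]
tool_rot: [3.136, -0.157, -0.002]
wrist_force: [1.1, -0.4, -0.6]
width: 25.9
```

```bash
python3 - <<'E'
from h import *
s=status.state(); print(s['position'],s['wrist_force'],s['width'],2*np.arctan2(s['tool_rot'][1],s['tool_rot'][0]))
im=snap('wrist','w9.png')
E
```

```text
[520.76662412 252.10315645 149.79545612] [ 1.11584423 -0.35142276 -0.64481927] 25.94586585627653 -0.09977645466669276
```

View pics/w9.png

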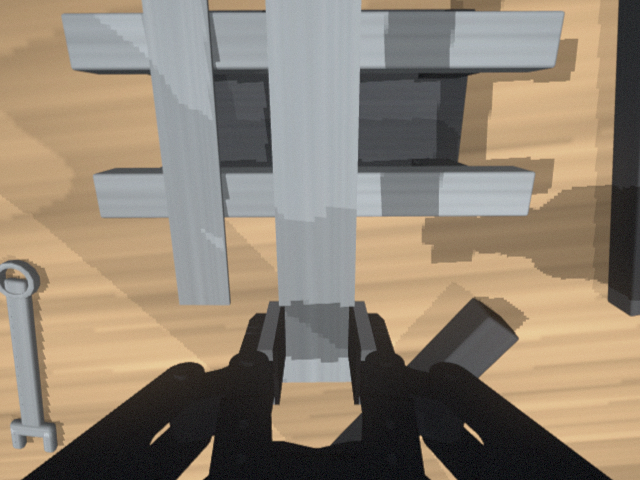

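The held flat is over the middle of the rests, with the first flat to its left at (190,150). I'll lower it.

>>> play_rows --series '[0.015,0,0,-0.03,0,0.015,0,0,-0.025,0,0.015,0,0,-0.008,0,0.015,0,0,-0.003,0,0.015,0,0,-0.001,0,0.015,0,0,-0.001,0,0.015,0,0,-0.001,0,0.015,0,0,0,0]'

```text
clock: 25.58
position: [521.7, 253.2, 81.4]
tool_rot: [-3.137, 0.157, -0.001]
wrist_force: [0.3, -0.8, -0.3]
width: 25.9
```

>>> play_rows --series '[0.015,0,0,-0.001,0,0.015,0,0,-0.0005,0,0.015,0,0,-0.0005,0,0.015,0,0,0,0]'

```text
clock: 26.08
position: [521.7, 253.2, 80.1]
tool_rot: [-3.137, 0.157, -0.002]
wrist_force: [-1.7, -1.3, 9.3]
width: 25.8
```

>>> play_rows --series '[0.03,0,0,0,0,0.035,0,0,0,0,0.045,0,0,0,0,0.045,0,0,0,0,0.045,0,0,0.01,0,0.045,0,0,0.03,0,0.045,0,0,0.04,0,0.045,0,0,0.04,0,0,0.0119,-0.0475,0,0.0112,0,0.0119,-0.0475,0,0.0112,0,0.0119,-0.0475,0,0.0112,0,0.0119,-0.0475,0,0.0112,0,0.0119,-0.0475,0,0.0112,0,0.0119,-0.0475,0,0.0112,0,0.0119,-0.0475,0,0.0112,0,0.0119,-0.0475,0,0.0112,0,0.0119,-0.0475,0,0.0112,0,0.0119,-0.0475,0,0.0112,0,0.0119,-0.0475,0,0.0112,0,0.0119,-0.0475,0,0.0112]'

```text
clock: 28.58
position: [664.4, -318.5, 200.0]
tool_rot: [-3.141, -0.055, -0.001]
wrist_force: [0.9, -0.1, -0.1]
width: -0.0
```

>>> play_rows --series '[0,0,0,-0.035,0,0,0,0,-0.035,0,0,0,0,-0.025,0,0,0,0,0,0,0,0,0,0,0]'

```text
clock: 29.2
position: [664.9, -317.2, 105.7]
tool_rot: [3.141, 0.054, 0.003]
wrist_force: [0.5, 0.8, 0.9]
width: -0.1
```

```bash
python3 - <<'E'
from h import *
s=status.state(); print(s['position'],s['wrist_force'],s['width'],2*np.arctan2(s['tool_rot'][1],s['tool_rot'][0]))
im=camera('wrist'); m=silver(im)
for r in (150,200,250,280):
    x=np.where(m[r])[0]; print(r,x.min(),x.max(),len(x))
print(proj('wrist',s['position']+np.array([0,0,-17])))
t=camera('top'); print(find('top','flat_a'),find('top','bar'))
cv2.imwrite('pics/c10.png',np.hstack([cv2.resize(t[180:280,140:330],None,fx=2.1,fy=2.4),cv2.resize(im,(320,240))])[:,:,::-1])
E
```

```text
[ 664.91087617 -317.16571019  105.73377347] [0.46314046 0.80901529 0.89569275] -0.12208609211953624 0.03448236252454056Traceback (most recent call last):
  File "<stdin>", line 5, in <module>
    return umr_minimum(a, axis, None, out, keepdims, initial, where)
ValueError: zero-size array to reduction operation minimum which has no identity
```

```bash
python3 - <<'E'
from h import *
im=camera('wrist'); 
t=camera('top'); print(find('top','flat_a'),find('top','bar'))
cv2.imwrite('pics/c10.png',np.hstack([cv2.resize(t[180:280,140:330],None,fx=2.1,fy=2.4),cv2.resize(im,(320,240))])[:,:,::-1])
E
```

```text
[(0.93, array([595., 248.,  70.])), (0.73, array([ 597., -312.,   61.])), (0.66, array([598., 313.,  76.]))] [(0.83, array([549.,  24.,  26.])), (0.79, array([333., 218.,  35.])), (0.79, array([ 322., -115.,   24.]))]
```

View pics/c10.png

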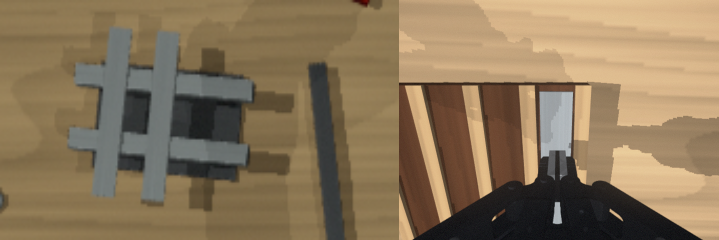

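Two flats are placed well, and the tips are centred over the last flat at crop (557,150).

>>> play_rows --series '[0,0,0,-0.012,0,0,0,0,-0.009,0,0,0,0,-0.003,0,0,0,0,-0.001,0,0,0,0,-0.0005,0,0,0,0,0,0]'

```text
clock: 30.2
position: [664.5, -317.2, 80.2]
tool_rot: [3.14, 0.054, 0.002]
wrist_force: [-5.2, 1.3, 14.4]
width: -0.0
```

>>> play_rows --series '[0,0,0,0.0006,0,0,-0.004,-0.0001,0,0,0,-0.008,-0.0003,0,0,0,-0.01,-0.0003,0,0,0,-0.01,-0.0003,0,0,0,-0.01,-0.0003,0,0,0,-0.01,-0.0003,0,0,0,-0.01,-0.0003,0,0,0,-0.01,-0.0003,0,0,0,-0.01,-0.0003,0,0,0,-0.01,-0.0003,0,0,0,-0.01,-0.0003,0,0,0,-0.01,-0.0003,0,0,0,-0.002,0,0,0,0,0,0,0.01,0,0,0,0,0.03,0,0.06,-0.025,-0.001,0.03,0,0.06,0,0,0,0,0.06,0,0,0,0]'

```text
clock: 32.58
position: [525.2, -321.1, 148.9]
tool_rot: [-3.141, -0.054, 0.0]
wrist_force: [0.3, -0.5, -0.9]
width: 54.3
```

```bash
python3 - <<'E'
from h import *
im=snap('wrist','w11.png'); s=status.state(); print(s['position'],s['wrist_force'],2*np.arctan2(s['tool_rot'][1],s['tool_rot'][0]))
for o in ends(im): print(o)
print(find('wrist','flat_a'))
E
```

```text
[ 525.215746   -320.93001358  148.41800354] [ 0.2241565  -0.6794616  -0.84899224] -6.248327210784808
(15007, (np.float64(316.5), np.int64(117)), (np.float64(314.0), np.int64(418)), array([ 605.8, -318. ]), array([ 406. , -323.3]))
[(0.67, array([ 526., -320.,   60.]))]
```

>>> play_rows --series '[0.06,-0.032,-0.0006,0,0,0.06,-0.032,-0.0006,0,0,0.06,-0.03,-0.0006,0,0,0.06,0,0,-0.02,0,0.06,0,0,-0.02,0,0.06,0,0,-0.02,0,0.06,0,0,-0.019,0,0.06,0,0,0,0,0.02,0,0,0,0,0.02,0,0,0,0,0.015,0,0,0,0,0.015,0,0,0,0,0.015,0,0,0,0,0.015,0,0,0,0,0.015,0,0,0,0]'

```text
clock: 34.55
position: [431.5, -323.4, 70.4]
tool_rot: [3.141, 0.054, 0.001]
wrist_force: [0.3, -0.7, 3.6]
width: 25.7
```

>>> play_rows --series '[0.015,0,0,0.01,0,0.015,0,0,0.02,0,0.015,0,0,0.025,0,0.015,0,0,0.025,0,0.015,0.007,0.0426,0,-0.01125,0.015,0.007,0.0426,0,-0.01125,0.015,0.007,0.0426,0,-0.01125,0.015,0.007,0.0426,0,-0.01125,0.015,0.007,0.0426,0,-0.01125,0.015,0.007,0.0426,0,-0.01125,0.015,0.007,0.0426,0,-0.01125,0.015,0.007,0.0426,0,-0.01125,0.015,0.007,0.0426,0,-0.01125,0.015,0.007,0.0426,0,-0.01125,0.015,0.007,0.0426,0,-0.01125,0.015,0.007,0.0426,0,-0.01125,0.015,0,0,0,0,0.015,0,0,0,0]'

```text
clock: 36.8
position: [514.5, 187.2, 150.0]
tool_rot: [3.136, -0.157, -0.002]
wrist_force: [0.1, -0.8, -2.0]
width: 25.7
```

>>> play_rows --series '[0.015,0,0,-0.03,0,0.015,0,0,-0.025,0,0.015,0,0,-0.008,0,0.015,0,0,-0.003,0,0.015,0,0,-0.001,0,0.015,0,0,-0.001,0,0.015,0,0,-0.001,0,0.015,0,0,0,0]'

```text
clock: 37.8
position: [515.5, 188.2, 81.5]
tool_rot: [-3.137, 0.158, -0.001]
wrist_force: [1.6, -0.0, -0.4]
width: 25.8
```

>>> play_rows --series '[0.015,0,0,-0.001,0,0.015,0,0,-0.0005,0,0.015,0,0,-0.0005,0,0.015,0,0,0,0]'

```text
clock: 38.3
position: [515.4, 188.2, 80.1]
tool_rot: [-3.137, 0.158, -0.001]
wrist_force: [-3.1, -1.4, 10.3]
width: 25.4
```

>>> play_rows --series '[0.03,0,0,0,0,0.035,0,0,0,0,0.045,0,0,0,0,0.045,0,0,0,0,0.045,0,0,0.01,0,0.045,0,0,0.03,0,0.045,0,0,0.04,0,0.045,0,0,0.04,0,0.06,0,0,0.03,0,0.06,0.019,-0.041,0.02,0,0.06,0.019,-0.041,0.02,0,0.06,0.019,-0.041,0.02,0,0.06,0.019,-0.041,0.02,0,0.06,0,0,0,0,0.06,0,0,0,0]'

```text
clock: 40.17
position: [590.8, 24.6, 309.5]
tool_rot: [-3.137, 0.157, 0.0]
wrist_force: [-1.0, 0.3, 0.3]
width: 60.3
```

```bash
python3 - <<'E'
from h import *
im=snap('wrist','w12.png'); s=status.state(); print(s['position'],s['wrist_force'],2*np.arctan2(s['tool_rot'][1],s['tool_rot'][0]))
print(find('wrist','bar'))
E
```

```text
[590.53779433  25.26444716 309.20324362] [-0.16754539  0.01402516 -0.04926368] 6.184155134267869
[(0.93, array([ 394., -120.,   16.])), (0.77, array([565.,  26.,  21.])), (0.65, array([421., 121.,  30.]))]
```

View pics/w12.png

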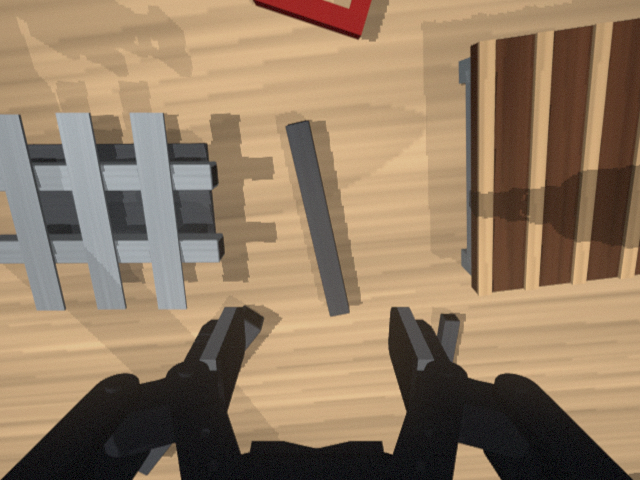

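All three flats lie on the rests. The bar's top face runs from (298,123) to (340,314).

```bash
python3 - <<'E'
from h import *
q=rp('wrist',[(298.5,123),(340,314)],25)[:,:2]; d=q[0]-q[1]; print(q,np.hypot(*d),np.arctan2(d[1],d[0]),q.mean(0))
im=cv2.imread('pics/w12.png'); print(rp('wrist',[(72,113),(110,308),(147,113),(173,308)],73)[:,:2])
E
```

```text
[[663.98468367  37.06107681]
 [437.81179682  11.86671543]] 227.57181414378448 0.11093690841338785 [550.89824025  24.46389612]
[[693.70692339 237.12218115]
 [496.75776653 257.40217402]
 [687.06774117 169.75037794]
 [490.17056595 190.12222326]]
```

>>> play_rows --series '[0.06,-0.0132,-0.0003,-0.04,0.07,0.06,-0.0132,-0.0003,-0.04,0.07,0.06,-0.0132,-0.0003,-0.04,0.07,0.06,0,0,-0.03,0,0.06,0,0,-0.03,0,0.06,0,0,-0.03,0,0.06,0,0,-0.03,0,0.06,0,0,-0.03,0,0.06,0,0,-0.01,0,0.06,0,0,-0.003,0,0.06,0,0,0,0,0.03,0,0,0,0,0.01,0,0,0,0,0.01,0,0,0,0,0.01,0,0,0,0,0.01,0,0,0,0,0.01,0,0,0,0,0.01,0,0,0,0]' --newtons 80

```text
clock: 42.52
position: [552.1, 23.3, 27.3]
tool_rot: [3.137, 0.172, 0.002]
wrist_force: [-2.7, -0.3, 9.0]
width: 23.1
```

```bash
python3 -c "
from h import *
print(np.round(status.state()['joint_pos'],2))"
```

```text
[ 0.05  0.61 -0.26  1.94  0.26  0.61 -1.84]
```

>>> play_rows --series '[0.01,0,0,0.01,0,0.01,0,0,0.03,0,0.01,0,0,0.04,0,0.01,0,0,0.04,0,0.01,0,0,0.02,0,0.01,0,0,0,0]'

```text
clock: 43.28
position: [552.3, 23.2, 167.9]
tool_rot: [3.137, 0.172, 0.005]
wrist_force: [0.1, 0.4, -4.8]
width: 23.0
```

>>> play_rows --series '[0.01,0.0055,0.0277,0,0.17,0.01,0.0055,0.0277,0,0.17,0.01,0.0055,0.0277,0,0.17,0.01,0.0055,0.0277,0,0.17,0.01,0.0055,0.0277,0,0.17,0.01,0.0055,0.0277,0,0.17,0.01,0.0055,0.0277,0,0.17,0.01,0.0055,0.0277,0,0.17,0.01,0,0,0,0,0.01,0,0,0,0,0.01,0,0,0,0]'

```text
clock: 44.65
position: [595.5, 243.3, 165.6]
tool_rot: [2.333, 2.103, -0.002]
wrist_force: [-0.3, -0.5, -3.5]
width: 23.3
```

```bash
python3 - <<'E'
from h import *
s=status.state(); print(s['position'],2*np.arctan2(s['tool_rot'][1],s['tool_rot'][0]),s['width'])
w=camera('wrist'); t=camera('side')
cv2.imwrite('pics/c13.png',np.hstack([cv2.resize(t[250:400,200:360],None,fx=2.5,fy=2.4),cv2.resize(w,(400,360))])[:,:,::-1])
E
```

```text
[595.49794142 243.33489475 165.56641311] 1.4673677217976464 23.256764455029593
```

View pics/c13.png

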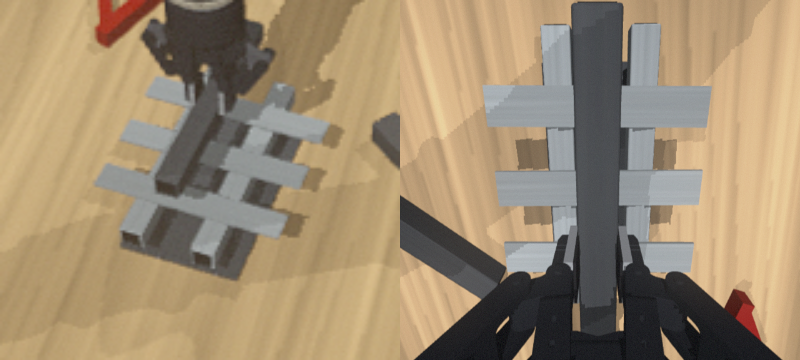

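The bar is square over the middle of all three flats. I'll lower it.

>>> play_rows --series '[0.01,0,0,-0.02,0,0.01,0,0,-0.02,0,0.01,0,0,-0.015,0,0.01,0,0,-0.005,0,0.01,0,0,-0.002,0,0.01,0,0,-0.001,0,0.01,0,0,0,0]'

```text
clock: 45.62
position: [595.8, 244.9, 103.7]
tool_rot: [2.331, 2.106, 0.001]
wrist_force: [0.2, 0.2, -4.3]
width: 22.8
```

>>> play_rows --series '[0.01,0,0,-0.002,0,0.01,0,0,-0.001,0,0.01,0,0,-0.0005,0,0.01,0,0,0,0]'

```text
clock: 46.12
position: [595.7, 244.7, 100.4]
tool_rot: [2.331, 2.106, 0.0]
wrist_force: [-2.9, -2.6, 5.5]
width: 22.9
```

>>> play_rows --series '[0.027,0,0,0,0,0.03,0,0,0,0,0.04,0,0,0,0,0.05,0,0,0,0,0.05,0,0,0.01,0,0.05,0,0,0.02,0,0.05,0,0,0.04,0,0.05,0,0,0.05,0,0.05,0,0,0.05,0,0.05,-0.03,-0.04,0.03,0,0.05,-0.03,-0.05,0,0,0.05,-0.03,-0.06,0,0,0.05,-0.03,-0.06,0,0,0.05,0,-0.06,0,0,0.05,0,0,0,0,0.05,0,0,0,0]'

```text
clock: 48.12
position: [479.9, -16.5, 300.9]
tool_rot: [2.33, 2.105, 0.002]
wrist_force: [-0.3, 0.3, 0.2]
width: 50.1
```

```bash
python3 - <<'E'
from h import *
s=status.state(); print(s['clock'],s['position'],s['wrist_force'])
t=camera('top'); print(find('top','flat_a'),find('top','bar'))
c=camera('side'); print(find('side','bar'))
cv2.imwrite('pics/c14.png',np.hstack([cv2.resize(t[180:280,150:280],(400,300),interpolation=2),cv2.resize(c[250:400,200:360],(400,300),interpolation=2)])[:,:,::-1])
E
```

```text
48.125 [479.86553633 -16.50304985 300.92006093] [-0.31378836  0.27363233  0.2286456 ]
[(0.87, array([575., 186.,  72.])), (0.87, array([588., 311.,  76.])), (0.64, array([596., 240.,  99.])), (0.61, array([580., 248.,  73.]))] [(0.78, array([330., 214.,  33.])), (0.64, array([594., 241., 101.]))]
[(0.65, array([319., 239.,  33.])), (0.64, array([ 321., -108.,   22.])), (0.56, array([593., 263., 100.]))]
```

View pics/c14.png

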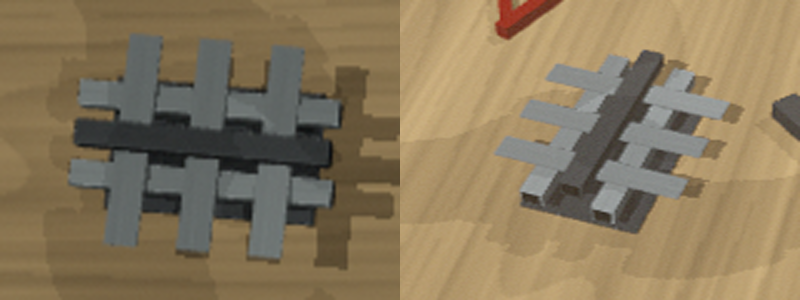

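The bar lies level across all three flats, between the rests in both views, and the robot is clear. I'll hand in.

```bash
python3 -c "
from bench import env; print(env.hand_in())"
```

```text
the job is handed in; nothing more can be done
None
```

The weld set-up is done and handed in after about 48 s of robot time; the hand-in reported no verdict. The board held three flats, with the fourth groove empty.

- **Flats:** I dragged each one past the board's near edge, gripped it across its width and laid it across both rests. They sit about 65 mm apart, at -65, 0 and +65 mm along the rests.
- **Bar:** It had been knocked about 25–30 mm towards the stand during the run, so I measured it again before picking it up. I laid the one measuring about 228 mm (the 230 mm one) across the middle of the flats and left the two look-alikes alone.
- **Last checks:** The final top and side views show three separate flats on both rests. The bar lies square on top of all of them, with its centre about 5 mm from the stand's middle. The networks put the bar's top at about 100 mm, against the 98 mm expected.
- **Robot and bystanders:** The gripper was open and clear at the end, with no force on the wrist. I did not touch the wrench, magnet or pot, but I did not re-measure them at the end.
- **Disagreement:** The top network placed the visible parts of two flats about 10–15 mm nearer the robot than planned. The bar hides part of each flat, and the earlier wrist measurement put their centres within about 4 mm of plan.

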